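# Swap the flux tin behind the bottles for the solder reel

## Task

The low flux tin at the back of the wooden supplies board is blocked by the spray can and the solvent bottle: first stand both of these upright on the rubber mat, leaving the tin where it is. With them out of the way, take the tin to the middle of the round metal stand, then put the solder reel where the tin was, in the middle of the rear ring of the board. Last, put the spray can and the solvent bottle back, upright, each exactly where it stood at the start; do not topple either of them or push the roll of tape or the charger about.

Things in the scene. Friction and masses are not known exactly. Their poses are not given: they have to be found in the camera images.
- spray_can: white aerosol can, round, 66 mm in diameter up to 188 mm high, with a thin nozzle 13 mm wide up to 203 mm, 0.2 to 0.4 kg; origin at the centre of its underside, z up the can. Starts upright in one of the two front rings of the board (which one varies).
- solvent_bottle: pale bottle with a dispenser head, round, body 54 mm in diameter up to 104 mm high, neck 38 mm wide up to 121 mm, head 52 mm wide up to 131 mm, 0.11 to 0.22 kg; a deep grasp would bring the palm down on the head, so pinch the top of the body or the head; origin at the centre of its underside, z up. Starts upright in the other front ring of the board.
- flux_tin: low round open tin of amber paste, 44 mm in diameter, 19 mm high, solid inside for contact, 0.06 kg; origin at the centre of its underside, z up. Starts in the rear ring of the board.
- solder_reel: reel of solder wire standing on its black flange, 53 mm in diameter, 36 mm high, 0.22 kg; origin at the centre of its underside, z up. Starts on the worktop on the robot's side of the round stand.
- rack: fixed wooden board, 150 mm (x) by 200 mm (y), top face 10 mm above the worktop; an 8 mm thick rail along its rear (+x) edge is 22 mm high. Origin at the centre of its underside; +x points away from the robot (yaw within 0.2 rad). Dark rings lie flush in its top: two front ones 77 mm across at (-37, +48) and (-37, -48) mm in its frame, a rear one 62 mm across at (+23, 0) mm.
- rack_back (a point): centre of the rear ring of the board, on its top face, 10 mm above the worktop; axes as the board's.
- mat: fixed dark rubber mat, 130 mm (its x) by 220 mm (its y), 4 mm thick, flat, on the worktop to the left or the right of the board; origin at the centre of its underside. Both tall things fit on it side by side, at -50 and +50 mm in its y.
- stand: fixed round metal stand, a flat disc 78 mm in diameter, its top 8 mm above the worktop, on the other side of the board from the mat; origin at the centre of its underside.
- tape: small loose roll of blue tape, 52 mm in diameter, 12 mm high, behind the board to the right: not to be moved; origin at the centre of its underside.
- charger: loose black charger block, 56 x 75 x 26 mm, on the worktop at the back left: not to be moved; origin at the centre of its underside.
Things that resemble listed ones, but are neither listed nor needed, are in the scene too. Leave any red look-alike of the solvent_bottle alone.

How it is judged:
By the outcome, as a careful person would: the job done as asked, in the order asked, and still so for the second after the job is handed in, with the robot touching nothing.
It also fails if it takes over 112 s, if anything falls off the work surface, if the arm or the gripper's body presses on something with over 40 N, if the wrist force passes 120 N, or if a joint passes its speed limit or range.

## Robot

A 6-joint arm with a two-finger parallel gripper is mounted at the origin on a cart in front of the work surface, level with it; the furniture and walls round the work are solid. World frame = base frame: x ahead of the robot, y to its left, z up, the work surface at z = 0. Lengths are in m, angles in rad, forces in N, time in s.
With the tool pointing down it reaches from about 0.325 to 0.775 m from the base axis. Payload 5.5 kg.
Tool frame: the origin (TCP) lies midway between the tips of the shut fingers; the grasp point (between the pads) lies 19 mm behind it; z points along the fingers, y is the line along which they close (so a half turn about z gives the same grasp; the last joint's range is limited). The gripper opens to 85 mm and grips with 20 to 120 N. Pads are 22 mm wide; open, the fingers measure 114 mm over their backs; the gripper's body (76 mm by 85 mm) begins 54 mm behind the grasp point. The pads swing forward as they close: fully open they stand 13 mm farther back than shut.
Start: joints at [1.262, 0.091, 1.231, -0, 1.82, -0.057], TCP at [0.149, 0.581, 0.231] pointing down, gripper open.
Joint ranges: [-2.87, 2.87], [-0.86, 2.18], [0.17, 2.46], [-1.51, 4.65], [0.06, 2.69], [-2.65, 2.65]. Speed limits (rad/s): [2.57, 2.57, 3.01, 3.14, 3.14, 3.14].

## Interface

Orientations are given as a unit quaternion [x, y, z, w].
In Python, from cell import r, vision gives the robot as it stands.
- The arm moves only by the shell command python3 -m inch 'ROWS' [OPENING] [FORCE]. ROWS is JSON, a list of rows, each a list of 4 numbers: the shift along the tool's x, y, z in m, then the turn about the tool's z in degrees. A call has 1 to 20 rows; each row shifts and turns the commanded pose from where the row before left it, along the tool's axes as they then stand; what a row does not reach is not made up. A row lasts 1/10 s, in which the tool goes at most 50 mm and 8.59 degrees, less where a joint would pass 70% of its speed; a pose out of reach is approached as far as the arm can. A call is refused whole if a number of a shift passes 0.05 or a number of a turn 8.59, either way. A call with a gripper value outside its range is refused whole. OPENING is the finger opening in m, from 0 to 0.0854, set as the call begins (- or left out, the last holds). The fingers move at their own pace and stop on an object; FORCE is the grip in N (left out, the last holds). Time passes only in rows, so rows that do not move let the fingers close. It gives the time, the measured TCP pose, the force, the opening and the grip force at its end, in the units of the state.
- r.sense(): the state, without advancing time (a new reading comes with each control period).
- vision.read_camera(name): name is "side" or "top" or "wrist"; returns (picture, depth): 384x512x3 uint8, blue, green, red; 384x512 float32, m along the optical axis (not along the pixel's ray), 0 where there is no reading.
- vision.camera_info(name): a dict with "fx", "fy", "cx", "cy" (pixels), "R" (3x3) and "t" (3): a world point X has camera coordinates R X + t. Camera axes: x right, y down, z forward; pixel columns grow to the right and rows downward; lengths in m; the calibration is good to about 2 mm. A picture is of the moment at which its call begins: read the wrist's pose just before it. camera_info takes no time and is no camera call; for the wrist camera it gives the pose at the moment of the call.
- r.finish_job(): hands the job in; it is judged then, once.
The state is a dict: "time_s": time; "joints": joint angles; "dq": joint speeds; "joint_torque": joint torques, N m; "eef_pos": TCP position; "tool_rot": TCP orientation; "contact_force": force on the tool from outside, world axes, zero at the start; "wrist_torque": the same for the moment, N m; "gripper_width": finger opening in m; "gripper_force": force on a finger pad.
Only numpy, scipy, OpenCV 4.12 (cv2) and the standard library are available. Lean on these libraries where they do the work, as an engineer would, in place of code of your own. Each camera call takes 0.05 s, during which the arm holds its last target. There are 200 camera calls.

## Working session

There is one attempt and no reset: what is moved stays moved. The work goes in short steps, Python scripts to look and compute and a shell command to move; the robot and the scene stay as the last step left them, time stands still between calls to the robot, and variables do not carry over. Pictures are saved under pics/ and viewed, at most 14 in all, crops included, and the job is handed in when it is done.

```bash
ls; mkdir -p pics; cat > h.py <<'E'
import numpy as np, cv2
from cell import r, vision
def shot(n):
    info=vision.camera_info(n); p,d=vision.read_camera(n); return p,d,info
def cloud(d,i):
    v,u=np.mgrid[:d.shape[0],:d.shape[1]]
    c=np.stack([(u-i['cx'])/i['fx']*d,(v-i['cy'])/i['fy']*d,d],-1)
    w=(c-np.array(i['t']))@np.array(i['R']); w[d<=0]=np.nan
    return w
E
python3 - <<'E'
from h import *
for n in ['top','side']:
    p,d,i=shot(n); cv2.imwrite(f'pics/{n}0.png',p); np.savez(f'{n}0.npz',p=p,d=d,w=cloud(d,i)); print(n,np.round(-np.array(i['R']).T@i['t'],3))
s=r.sense(); print(s['eef_pos'],s['tool_rot'],s['time_s'],s['gripper_width'])
E
```

```text
pics
top [0.282 0.04  1.336]
side [0.671 1.056 0.912]
[0.14939585 0.5808525  0.23025792] [ 1.25542502e-01  9.92087855e-01 -8.61159626e-04 -1.61788959e-04] 0.1 0.08530443937409359
```

View pics/top0.png

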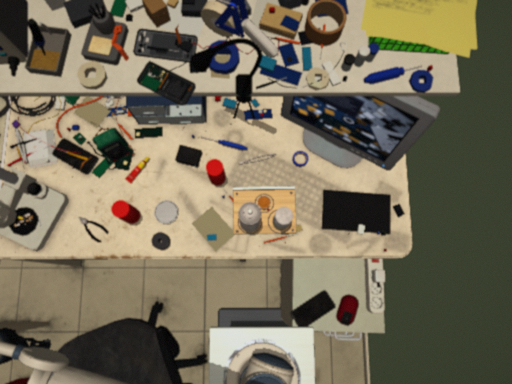

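View pics/side0.png

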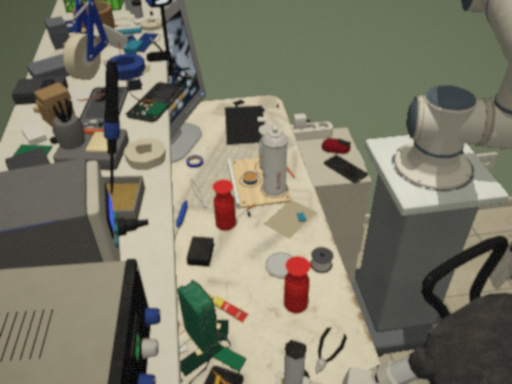

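The top view has the board at (265,211), with the tall things at (250,215) and (283,218). The mat is at (355,212), the stand at (167,212), the reel at (161,241), the tape at (300,158) and the charger at (188,156). The red look-alikes are at (216,172) and (125,211), and they stay put. Next I'll measure heights and confirm with an enlarged crop.

```bash
python3 - <<'E'
from h import *
z=np.load('top0.npz'); p,w=z['p'],z['w']
c=cv2.resize(p[145:260,110:400],None,fx=2.75,fy=2.75,interpolation=cv2.INTER_CUBIC); cv2.imwrite('pics/crop.png',c)
H=w[...,2]
def blob(name,u0,u1,v0,v1,lo,hi):
    m=np.zeros(H.shape,bool); m[v0:v1,u0:u1]=True; m&=(H>lo)&(H<hi)
    P=w[m]; 
    if not len(P): print(name,'none'); return
    mn,mx=np.percentile(P,[2,98],axis=0); (cc,rad)=cv2.minEnclosingCircle(P[:,:2].astype(np.float32))
    print(name,len(P),'mean',P.mean(0).round(4),'mid',((mn+mx)/2).round(4),'ext',(mx-mn).round(3),'circ',np.round(cc,4),round(rad,4))
blob('tallL top',232,268,190,235,.17,.22)
blob('tallL hi',232,268,190,235,.195,.22)
blob('tallR top',268,300,190,235,.12,.16); blob('tallR body',268,300,190,235,.09,.115)
blob('L>90',232,266,190,235,.09,.3)
blob('tin',250,280,190,206,.022,.04)
blob('reel',148,176,230,252,.025,.05)
blob('stand',150,185,195,228,.004,.016)
blob('charger',170,205,140,170,.015,.04)
blob('tape',288,312,146,168,.006,.03)
blob('redA',200,230,155,190,.1,.2); blob('redB',108,145,195,230,.1,.2)
# mat by darkness
g=p.max(2); m=np.zeros(g.shape,np.uint8); m[180:245,312:395]=(g[180:245,312:395]<70)
cs,_=cv2.findContours(m,0,2); k=max(cs,key=cv2.contourArea)[:,0]; Q=w[k[:,1],k[:,0]]; Q=Q[~np.isnan(Q[:,0])]
print('mat',cv2.minAreaRect(Q[:,:2].astype(np.float32)*1000),np.nanmedian(Q[:,2]))
hsv=cv2.cvtColor(p,cv2.COLOR_BGR2HSV)
m=np.zeros(g.shape,np.uint8); sub=hsv[180:242,225:305]; m[180:242,225:305]=(sub[...,1]>70)&(sub[...,0]<30)
cs,_=cv2.findContours(m,0,2); k=max(cs,key=cv2.contourArea)[:,0]; Q=w[k[:,1],k[:,0]]
print('rack',cv2.minAreaRect(Q[~np.isnan(Q[:,0])][:,:2].astype(np.float32)*1000))
m=(H>0.014)&(H<.03); m[:186]=0;m[193:]=0;m[:,:228]=0;m[:,302:]=0
print('rail',np.array(cv2.fitLine(w[m][:,:2].astype(np.float32),2,0,.01,.01)).ravel(),m.sum())
E
```

```text
tallL top 426 mean [0.4726 0.0346 0.1895] mid [0.4743 0.0347 0.1931] ext [0.058 0.059 0.038] circ [0.4749 0.0344] 0.0329
tallL hi 110 mean [0.4749 0.0349 0.2003] mid [0.4764 0.0348 0.2051] ext [0.03  0.03  0.019] circ [0.4747 0.0372] 0.0204
tallR top 247 mean [ 0.4748 -0.0646  0.1401] mid [ 0.4754 -0.0648  0.1404] ext [0.047 0.046 0.01 ] circ [ 0.4751 -0.0649] 0.0262
tallR body 53 mean [ 0.4591 -0.0564  0.0998] mid [ 0.465  -0.0625  0.1001] ext [0.031 0.048 0.018] circ [ 0.4725 -0.0641] 0.0264
L>90 498 mean [0.4692 0.0346 0.1808] mid [0.4732 0.0347 0.1557] ext [0.059 0.059 0.111] circ [0.4749 0.0344] 0.0329
tin 65 mean [ 0.5419 -0.0103  0.0253] mid [ 0.5415 -0.0106  0.0266] ext [0.029 0.041 0.008] circ [ 0.5368 -0.0109] 0.0215
reel 219 mean [0.4138 0.3117 0.0354] mid [0.4137 0.3121 0.0355] ext [0.047 0.047 0.011] circ [0.4137 0.3121] 0.0268
stand 451 mean [0.508  0.3016 0.008 ] mid [0.5111 0.3024 0.0087] ext [0.079 0.079 0.009] circ [0.5152 0.2975] 0.0642
charger 394 mean [0.691  0.2323 0.0258] mid [0.6915 0.2321 0.0246] ext [0.061 0.075 0.013] circ [0.6922 0.2334] 0.0442
tape 134 mean [ 0.6906 -0.1378  0.0116] mid [ 0.6943 -0.1382  0.0116] ext [0.068 0.062 0.011] circ [ 0.693  -0.1357] 0.0464
redA 234 mean [0.6218 0.1389 0.1299] mid [0.6213 0.1389 0.1297] ext [0.047 0.045 0.012] circ [0.6221 0.1389] 0.026
redB 255 mean [0.4964 0.4109 0.1285] mid [0.4964 0.4116 0.1177] ext [0.046 0.045 0.033] circ [0.4974 0.4117] 0.0262
mat ((509.21185302734375, -307.18585205078125), (215.07272338867188, 131.5915069580078), 84.7816390991211) 0.0052027270933303485
rack ((498.0244445800781, -10.425407409667969), (165.64149475097656, 246.6012725830078), 0.6678704023361206)
rail [ 0.01345613 -0.99990946  0.58243227 -0.00973978] 189
```

View pics/crop.png

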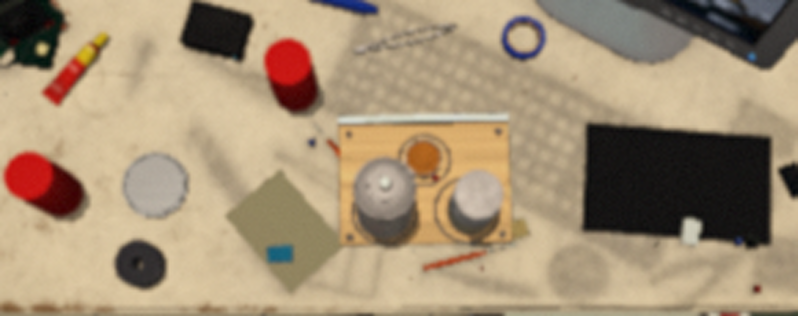

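The can is the tall left one (top 0.19–0.2 m) and the bottle is the pale right one (0.14 m). The blue ring (crop 523,38) is the tape, the black block (217,28) the charger, the grey disc (155,185) the stand, and the dark disc with a hub (141,264) the reel. First I'll align the tool with the world and hover over the board for a closer look.

```bash
python3 -m inch '[[0,0,-0.05,-7.2],[0,0,-0.05,-7.2],[0,0,-0.04,0],[-0.0235,-0.041,0,0],[-0.0235,-0.041,0,0],[-0.0235,-0.041,0,0],[-0.0235,-0.041,0,0],[-0.0235,-0.041,0,0],[-0.0235,-0.041,0,0],[-0.0235,-0.041,0,0],[-0.0235,-0.041,0,0],[-0.0235,-0.041,0,0],[-0.0235,-0.041,0,0],[-0.0235,-0.041,0,0],[-0.0235,-0.041,0,0],[-0.0235,-0.041,0,0],[0,0,0,0],[0,0,0,0]]' 0.0854 40
python3 - <<'E'
from h import *
p,d,i=shot('wrist'); cv2.imwrite('pics/w0.png',p); np.savez('w0.npz',p=p,d=d,w=cloud(d,i)); s=r.sense(); print(s['eef_pos'],s['tool_rot'],s['joints'],s['time_s'],np.round(-np.array(i['R']).T@i['t'],3))
E
```

```text
time_s: 1.9
eef_pos: [0.455, 0.047, 0.3705]
tool_rot: [0.002, 1.0, 0.0, -0.001]
contact_force: [-0.2, 0.4, -0.5]
gripper_width: 0.0855
gripper_force: 0.0
[0.45462887 0.04797716 0.37097454] [ 5.78559022e-04  9.99999705e-01  1.88523484e-04 -4.67836325e-04] [ 3.03959091e-02 -2.10426361e-01  1.26745165e+00  4.66249185e-04
  2.08549086e+00 -1.53901397e+00] 1.95 [0.383 0.047 0.513]
```

View pics/w0.png

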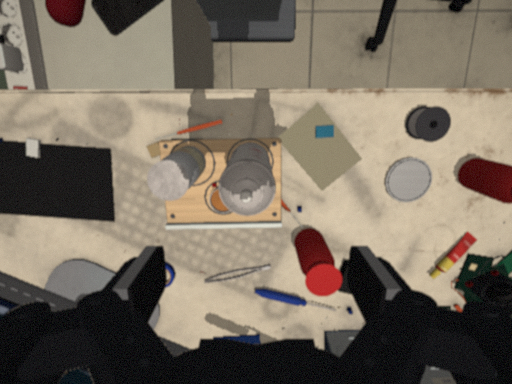

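The wrist view (image up = towards the robot) shows the can at (250,185), the bottle at (178,175), the tin partly hidden at (222,197), the stand at (408,180), the reel at (430,123) and the mat at the left. I'll fit the objects from this cloud.

```bash
python3 - <<'E'
from h import *
from scipy.optimize import least_squares
z=np.load('w0.npz'); p,w=z['p'],z['w']; H=w[...,2]
def circ(P):
    mn,mx=np.percentile(P,[1,99],axis=0); c,rad=cv2.minEnclosingCircle(P[:,:2].astype(np.float32))
    return len(P),((mn+mx)/2).round(4),(mx-mn).round(3),'circ',np.round(c,4),round(rad,4)
def cylfit(P,R):
    f=least_squares(lambda c:np.hypot(P[:,0]-c[0],P[:,1]-c[1])-R,P[:,:2].mean(0)+[.01,0],loss='soft_l1',f_scale=.002); return f.x.round(4),np.sqrt(np.mean(f.fun**2)).round(4),len(P)
def sel(u0,u1,v0,v1,lo,hi):
    m=np.zeros(H.shape,bool); m[v0:v1,u0:u1]=1; return w[m&(H>lo)&(H<hi)]
print('can flat',circ(sel(215,285,135,220,.192,.203))); print('nozzle',circ(sel(215,285,135,220,.206,.23)))
print('can side',cylfit(sel(215,285,135,220,.05,.16),.033))
print('bot head',circ(sel(140,214,135,205,.134,.15)))
print('bot side',cylfit(sel(140,214,135,205,.03,.09),.027))
print('tin',circ(sel(200,235,180,215,.0235,.04)))
print('reel',circ(sel(400,460,100,145,.03,.045)))
print('stand',circ(sel(380,436,152,206,.004,.014)))
print('redA',circ(sel(290,345,225,300,.12,.14)))
g=p[...,2].astype(float)-p[...,0]
m=((H>.006)&(H<.016)); m[:130]=0;m[240:]=0;m[:,:150]=0;m[:,290:]=0
P=w[m]; print('rack box',cv2.minAreaRect(P[:,:2].astype(np.float32)*1000))
m=((H>.017)&(H<.03)); m[:218]=0;m[240:]=0;m[:,:155]=0;m[:,290:]=0
P=w[m]; print('rail',cv2.minAreaRect(P[:,:2].astype(np.float32)*1000),P[:,2].mean(),len(P))
for v in range(170,232,8): # left-right edges of the board by height
    row=[(u,*w[v,u].round(4)) for u in range(150,295) if .006<H[v,u]<.03]; print(row[0],row[-1])
E
```

```text
can flat (799, array([0.4744, 0.0362, 0.1963]), array([0.036, 0.036, 0.008]), 'circ', array([0.4746, 0.0358]), 0.0209)
nozzle (130, array([0.4748, 0.0358, 0.2109]), array([0.012, 0.011, 0.007]), 'circ', array([0.4746, 0.0352]), 0.0068)
can side (array([0.476 , 0.0357]), np.float64(0.0002), 478)
bot head (1324, array([ 0.4743, -0.0632,  0.14  ]), array([0.047, 0.048, 0.005]), 'circ', array([ 0.4744, -0.0633]), 0.0261)
bot side (array([ 0.4746, -0.0633]), np.float64(0.0052), 355)
tin (87, array([ 0.5368, -0.0149,  0.0272]), array([0.041, 0.032, 0.007]), 'circ', array([ 0.5356, -0.0099]), 0.0217)
reel (939, array([0.4137, 0.3133, 0.0353]), array([0.049, 0.05 , 0.005]), 'circ', array([0.4135, 0.3134]), 0.0267)
stand (1628, array([0.5073, 0.3019, 0.0077]), array([0.073, 0.073, 0.004]), 'circ', array([0.5078, 0.3023]), 0.0393)
redA (952, array([0.6214, 0.1402, 0.1297]), array([0.048, 0.048, 0.004]), 'circ', array([0.6219, 0.1403]), 0.0261)
rack box ((501.23956298828125, -12.535690307617188), (158.78993225097656, 228.86428833007812), 0.8998030424118042)
rail ((583.2969970703125, -10.8666076
[... 450 characters left out ...]
, np.float64(0.0882), np.float64(0.0073))
(185, np.float64(0.5292), np.float64(-0.0744), np.float64(0.0103)) (280, np.float64(0.5303), np.float64(0.0867), np.float64(0.0082))
(165, np.float64(0.5433), np.float64(-0.1095), np.float64(0.0103)) (283, np.float64(0.5447), np.float64(0.0921), np.float64(0.008))
(166, np.float64(0.5578), np.float64(-0.1091), np.float64(0.01)) (289, np.float64(0.559), np.float64(0.1027), np.float64(0.0087))
(167, np.float64(0.5729), np.float64(-0.109), np.float64(0.0091)) (280, np.float64(0.5734), np.float64(0.0874), np.float64(0.0094))
(165, np.float64(0.583), np.float64(-0.1099), np.float64(0.0209)) (281, np.float64(0.5838), np.float64(0.0885), np.float64(0.0204))
```

Everything agrees: the rail gives board centre (0.5123,-0.0121) and yaw 0.017. From that the rear ring is at (0.5353,-0.0117), the can at (0.475,0.0357) and the bottle at (0.4744,-0.0633). I'll descend on the can.

```bash
python3 -m inch '[[-0.0204,-0.0123,0.021,0],[0,0,0.04,0],[0,0,0.04,0],[0,0,0.04,0],[0,0,0.04,0],[0,0,0.03,0],[0,0,0.01,0],[0,0,0,0],[0,0,0,0]]' 0.0854 60
```

```text
time_s: 2.85
eef_pos: [0.4758, 0.0363, 0.1524]
tool_rot: [-0.0, 1.0, 0.0, 0.001]
contact_force: [1.4, -0.3, 0.1]
gripper_width: 0.0855
gripper_force: 0.0
```

```bash
python3 -m inch '[[0,0,0,0],[0,0,0,0],[0,0,0,0],[0,0,0,0],[0,0,0,0],[0,0,0,0],[0,0,0,0],[0,0,0,0]]' 0.04 60
```

```text
time_s: 3.65
eef_pos: [0.4764, 0.0357, 0.153]
tool_rot: [0.0, 1.0, 0.0, 0.002]
contact_force: [0.1, 0.8, 5.7]
gripper_width: 0.0619
gripper_force: 66.4
```

The width is 62 mm where 66 was expected, so the pads may be riding on the can's shoulder. I'll regrip 6 mm lower, which still clears the nozzle.

```bash
python3 -m inch '[[0,0,0,0],[0,0,0,0],[0,0,0,0],[0,0,0,0],[0,0,0.003,0],[0,0,0.003,0],[0,0,0,0]]' 0.0854 60; python3 -m inch '[[0,0,0,0],[0,0,0,0],[0,0,0,0],[0,0,0,0],[0,0,0,0],[0,0,0,0],[0,0,0,0]]' 0.04 60
```

```text
time_s: 4.35
eef_pos: [0.4748, 0.0357, 0.1434]
tool_rot: [0.0, 1.0, -0.0, -0.001]
contact_force: [-0.6, 0.9, -0.6]
gripper_width: 0.085
gripper_force: 0.0
time_s: 5.05
eef_pos: [0.4754, 0.0357, 0.1447]
tool_rot: [0.0, 1.0, 0.0, 0.0]
contact_force: [-0.4, 1.6, 5.0]
gripper_width: 0.0627
gripper_force: 66.2
```

```bash
python3 -m inch '[[0,0,-0.005,0],[0,0,-0.015,0],[0,0,-0.03,0],[0,0,-0.03,0],[0,0,0,0],[0,0,0,0]]'; python3 - <<'E'
from h import *
p,d,i=shot('side'); cv2.imwrite('pics/s1.png',cv2.resize(p[90:260,180:360],None,fx=3,fy=3)); s=r.sense(); print(s['eef_pos'],s['gripper_width'],s['contact_force'])
E
```

```text
time_s: 5.65
eef_pos: [0.4754, 0.0356, 0.2248]
tool_rot: [0.0, 1.0, -0.0, 0.001]
contact_force: [1.4, -0.4, -2.8]
gripper_width: 0.0624
gripper_force: 66.2
[0.47491764 0.03558321 0.22342812] 0.06255246459074532 [ 0.18125414  0.03843791 -3.16366163]
```

View pics/s1.png

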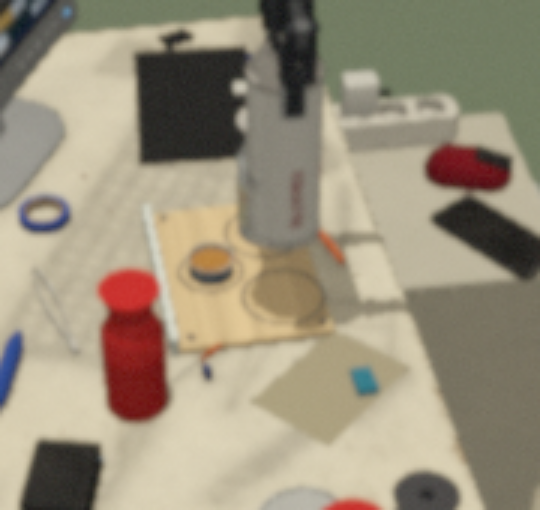

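The can is held upright, its underside about 80 mm up, so I carry it over the bottle to the far mat spot (0.5045,-0.357).

```bash
python3 -m inch '[[0,0,-0.03,0],[0,0,-0.04,0],[0,0,-0.03,0],[-0.0033,-0.0246,0,0],[-0.0033,-0.0436,0,0],[-0.0033,-0.0436,0,0],[-0.0033,-0.0436,0,0],[-0.0033,-0.0436,0,0],[-0.0033,-0.0436,0,0],[-0.0033,-0.0436,0,0],[-0.0033,-0.0436,0,0],[-0.0033,-0.0436,0,0],[-0.0033,-0.019,0,0],[0,0,0,0],[0,0,0,0]]'; python3 -m inch '[[0,0,0.03,0],[0,0,0.04,0],[0,0,0.04,0],[0,0,0.04,0],[0,0,0.02,0],[0,0,0.01,0],[0,0,0,0],[0,0,0,0],[0,0,0,0]]'
```

```text
time_s: 7.2
eef_pos: [0.5077, -0.3567, 0.3219]
tool_rot: [0.001, 1.0, 0.001, -0.002]
contact_force: [0.4, -0.9, -2.2]
gripper_width: 0.0624
gripper_force: 67.1
time_s: 8.1
eef_pos: [0.5088, -0.3571, 0.1469]
tool_rot: [0.0, 1.0, -0.001, 0.002]
contact_force: [1.1, -0.0, -2.5]
gripper_width: 0.0619
gripper_force: 67.1
```

```bash
python3 -m inch '[[0,0,0.003,0],[0,0,0.002,0],[0,0,0,0],[0,0,0,0]]'; python3 -m inch '[[0,0,0.0015,0],[0,0,0,0],[0,0,0,0]]'
```

```text
time_s: 8.5
eef_pos: [0.5079, -0.3568, 0.1392]
tool_rot: [0.0, 1.0, 0.0, -0.0]
contact_force: [0.4, -0.8, -2.1]
gripper_width: 0.0626
gripper_force: 67.1
time_s: 8.8
eef_pos: [0.5081, -0.3569, 0.1388]
tool_rot: [0.0, 1.0, -0.0, 0.001]
contact_force: [-1.3, 0.9, 3.7]
gripper_width: 0.062
gripper_force: 67.7
```

The force went positive, so the can is on the mat. I'll release, retreat upward and go above the bottle.

```bash
python3 -m inch '[[0,0,0,0],[0,0,0,0],[0,0,0,0],[0,0,0,0],[0,0,-0.02,0],[0,0,-0.04,0],[0,0,-0.04,0],[0,0,-0.04,0],[0,0,-0.04,0],[0.0024,0.021,0,0],[0.0048,0.042,0,0],[0.0048,0.042,0,0],[0.0048,0.042,0,0],[0.0048,0.042,0,0],[0.0048,0.042,0,0],[0.0048,0.042,0,0],[0.0024,0.0207,0,0],[0,0,0,0],[0,0,0,0]]' 0.0854 50
python3 - <<'E'
from h import *
p,d,i=shot('wrist'); cv2.imwrite('pics/w1.png',p); w=cloud(d,i); H=w[...,2]; s=r.sense(); print(s['eef_pos'],s['gripper_width'])
def sel(x,y,rad,lo,hi): return w[(np.hypot(w[...,0]-x,w[...,1]-y)<rad)&(H>lo)&(H<hi)]
for n,a in dict(bottle=(.4744,-.0633,.045,.134,.15),tin=(.5353,-.0117,.03,.024,.04),can=(.508,-.357,.05,.19,.205),stand=(.508,.302,.05,.005,.014),reel=(.4136,.3133,.04,.03,.045)).items():
    P=sel(*a); print(n,len(P), *( np.round(cv2.minEnclosingCircle(P[:,:2].astype(np.float32))[0],4),((np.percentile(P,99,axis=0)+np.percentile(P,1,axis=0))/2).round(4)) if len(P) else '')
E
```

```text
time_s: 10.7
eef_pos: [0.4746, -0.0631, 0.3179]
tool_rot: [-0.0, 1.0, -0.0, 0.0]
contact_force: [-0.0, -0.5, -0.9]
gripper_width: 0.0852
gripper_force: 0.0
[ 0.47458744 -0.06361522  0.31768608] 0.08538018395934863
bottle 1828 [ 0.4745 -0.0634] [ 0.4743 -0.0633  0.14  ]
tin 143 [ 0.5356 -0.0098] [ 0.5356 -0.0093  0.0273]
can 0
stand 1585 [0.508  0.3014] [0.5072 0.2935 0.0076]
reel 0
```

View pics/w1.png

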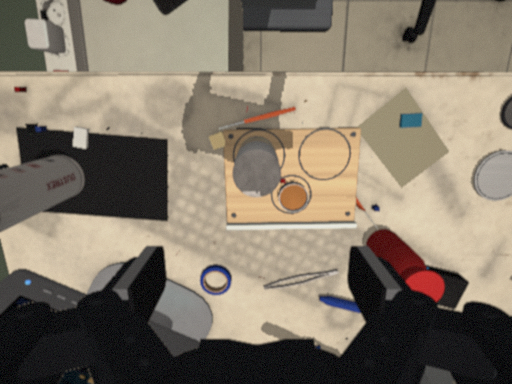

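The can stands on the mat (70,180). The bottle at (257,165) is under the tool, with the tin in its ring at (293,197). I'll descend to the top of the bottle's body.

```bash
python3 -m inch '[[0,0,0.04,0],[0,0,0.04,0],[0,0,0.04,0],[0,0,0.04,0],[0,0,0.04,0],[0,0,0.025,0],[0,0,0.01,0],[0,0,0.003,0],[0,0,0,0],[0,0,0,0]]' 0.0854 40
```

```text
time_s: 11.75
eef_pos: [0.4756, -0.0635, 0.0818]
tool_rot: [0.0, 1.0, -0.0, 0.001]
contact_force: [0.7, 0.2, 1.2]
gripper_width: 0.0853
gripper_force: 0.0
```

```bash
python3 -m inch '[[0,0,0,0],[0,0,0,0],[0,0,0,0],[0,0,0,0],[0,0,0,0],[0,0,0,0],[0,0,0,0],[0,0,0,0]]' 0.03 40
```

```text
time_s: 12.55
eef_pos: [0.4753, -0.0632, 0.0813]
tool_rot: [0.0, 1.0, -0.0, 0.001]
contact_force: [0.0, -0.9, 5.1]
gripper_width: 0.052
gripper_force: 40.8
```

```bash
python3 -m inch '[[0,0,-0.005,0],[0,0,-0.015,0],[0,0,-0.03,0],[0,0,-0.04,0],[0,0,0,0],[0,0,0,0]]'; python3 - <<'E'
from h import *
p,d,i=shot('side'); cv2.imwrite('pics/s2.png',cv2.resize(p[90:260,180:360],None,fx=3,fy=3)); s=r.sense(); print(s['eef_pos'],s['gripper_width'],s['contact_force'])
E
```

```text
time_s: 13.15
eef_pos: [0.475, -0.0632, 0.1714]
tool_rot: [0.0, 1.0, -0.0, 0.001]
contact_force: [-0.2, 0.3, -2.0]
gripper_width: 0.0518
gripper_force: 40.3
[ 0.47436137 -0.0629921   0.16967037] 0.05170901631407388 [ 0.72376149 -0.45272063 -2.27153479]
```

View pics/s2.png

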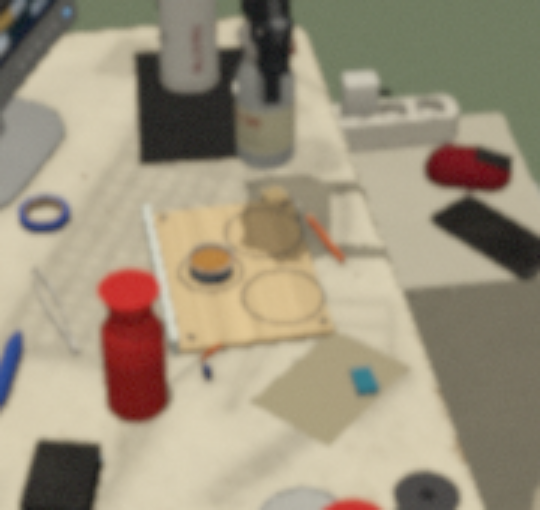

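Bottle held upright; I carry it to the near mat spot (0.5135,-0.250).

```bash
python3 -m inch '[[-0.004,-0.019,0,0],[-0.0078,-0.0374,0,0],[-0.0078,-0.0374,0,0],[-0.0078,-0.0374,0,0],[-0.0078,-0.0374,0,0],[-0.0038,-0.0184,0,0],[0,0,0,0],[0,0,0.03,0],[0,0,0.03,0],[0,0,0.02,0],[0,0,0.008,0],[0,0,0,0],[0,0,0,0]]'; python3 -m inch '[[0,0,0.002,0],[0,0,0.001,0],[0,0,0,0],[0,0,0,0]]'
```

```text
time_s: 14.5
eef_pos: [0.5137, -0.2498, 0.0827]
tool_rot: [0.0, 1.0, -0.0, 0.0]
contact_force: [0.5, -0.1, -1.6]
gripper_width: 0.0519
gripper_force: 40.4
time_s: 14.9
eef_pos: [0.5135, -0.2502, 0.0792]
tool_rot: [0.0, 1.0, -0.0, 0.0]
contact_force: [-0.1, -0.7, -0.7]
gripper_width: 0.0521
gripper_force: 40.4
```

```bash
python3 -m inch '[[0,0,0.0015,0],[0,0,0,0],[0,0,0,0]]'
```

```text
time_s: 15.2
eef_pos: [0.5133, -0.2501, 0.0771]
tool_rot: [0.0, 1.0, 0.0, -0.0]
contact_force: [0.4, -0.4, -0.8]
gripper_width: 0.0519
gripper_force: 40.4
```

```bash
python3 -m inch '[[0,0,0.0015,0],[0,0,0,0],[0,0,0,0]]'
```

```text
time_s: 15.5
eef_pos: [0.5134, -0.25, 0.0757]
tool_rot: [0.0, 1.0, 0.0, -0.0]
contact_force: [-0.6, -0.1, -0.6]
gripper_width: 0.0517
gripper_force: 40.4
```

```bash
python3 -m inch '[[0,0,0.001,0],[0,0,0,0],[0,0,0,0]]'
```

```text
time_s: 15.8
eef_pos: [0.5135, -0.2502, 0.0754]
tool_rot: [0.0, 1.0, -0.0, 0.0]
contact_force: [-2.3, 0.1, 5.0]
gripper_width: 0.0515
gripper_force: 40.8
```

Contact; release, rise and go above the tin.

```bash
python3 -m inch '[[0,0,0,0],[0,0,0,0],[0,0,0,0],[0,0,-0.02,0],[0,0,-0.04,0],[0,0,-0.04,0],[0,0,-0.04,0],[0,0,-0.03,0],[-0.0018,0.02,0,0],[-0.0036,0.0397,0,0],[-0.0036,0.0397,0,0],[-0.0036,0.0397,0,0],[-0.0036,0.0397,0,0],[-0.0036,0.0397,0,0],[-0.0019,0.02,0,0],[0,0,0,0],[0,0,0,0]]' 0.075 40
cat >> h.py <<'E'
def objs(w,items):
    H=w[...,2]
    for n,(x,y,rad,lo,hi) in items.items():
        P=w[(np.hypot(w[...,0]-x,w[...,1]-y)<rad)&(H>lo)&(H<hi)]
        if len(P): print(n,len(P),np.round(cv2.minEnclosingCircle(P[:,:2].astype(np.float32))[0],4),((np.percentile(P,99,axis=0)+np.percentile(P,1,axis=0))/2).round(4))
        else: print(n,'none')
E
python3 - <<'E'
from h import *
p,d,i=shot('wrist'); cv2.imwrite('pics/w2.png',p); w=cloud(d,i); H=w[...,2]; s=r.sense(); print(s['eef_pos'],s['gripper_width'])
objs(w,dict(tin=(.5353,-.0117,.03,.0225,.035),bottle=(.5135,-.25,.045,.128,.145),can=(.508,-.357,.05,.186,.205)))
p,d,i=shot('top'); w2=cloud(d,i)
objs(w2,dict(tin=(.5353,-.0117,.03,.0225,.035),bottle=(.5135,-.25,.045,.128,.145),can=(.508,-.357,.05,.186,.205)))
m=((H>.017)&(H<.03)&(w[...,0]>.57)&(w[...,0]<.6)&(abs(w[...,1]+.01)<.12)); print('rail',cv2.minAreaRect(w[m][:,:2].astype(np.float32)*1000))
m=((H>.006)&(H<.014)&(w[...,0]>.42)&(w[...,0]<.59)&(abs(w[...,1]+.01)<.12)); print('rack',cv2.minAreaRect(w[m][:,:2].astype(np.float32)*1000))
E
```

```text
time_s: 17.5
eef_pos: [0.5352, -0.0116, 0.2447]
tool_rot: [-0.0, 1.0, -0.0, -0.0]
contact_force: [0.5, 0.9, 0.7]
gripper_width: 0.0749
gripper_force: 0.0
[ 0.53519904 -0.01220423  0.24463501] 0.07507844142180381
tin 439 [ 0.5355 -0.0095] [ 0.5351 -0.0097  0.0265]
bottle 81 [ 0.5175 -0.2291] [ 0.5173 -0.2268  0.1321]
can none
tin 60 [ 0.5355 -0.0113] [ 0.536  -0.0105  0.0272]
bottle 243 [ 0.5135 -0.2515] [ 0.5139 -0.2517  0.1347]
can 134 [ 0.5076 -0.3572] [ 0.5089 -0.3564  0.1922]
rail ((583.315185546875, -10.764923095703125), (8.487874031066895, 198.19760131835938), 0.9831633567810059)
rack ((499.80328369140625, -10.611099243164062), (161.1066436767578, 237.1734619140625), 0.9634758830070496)
```

View pics/w2.png

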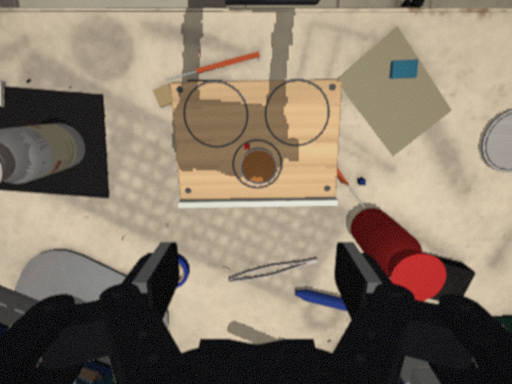

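Both tall things stand on the mat. The tin is at (258,166) inside its ring, which lets me fit the ring centres directly.

```bash
python3 - <<'E'
from h import *
from scipy.optimize import least_squares
# geometry: reproject current wrist picture to plane z=.010
p,d,i=shot('wrist'); g=cv2.cvtColor(p,cv2.COLOR_BGR2GRAY).astype(float)
R=np.array(i['R']);t=np.array(i['t'])
def samp(x,y,z=.010):
    c=np.stack([x,y,np.full_like(x,z)],-1)@R.T+t; u=(c[...,0]/c[...,2]*i['fx']+i['cx']).astype(np.float32); v=(c[...,1]/c[...,2]*i['fy']+i['cy']).astype(np.float32)
    return cv2.remap(g.astype(np.float32),u,v,cv2.INTER_LINEAR)
th=np.linspace(0,2*np.pi,240,endpoint=False)
for n,x0,y0,rad in [('can ring',.4745,.0353,.0385),('bottle ring',.4761,-.0607,.0385),('rear',.5353,-.0117,.031)]:
    best=[]
    rr=np.arange(rad-.007,rad+.007,.0003)
    S=samp(x0+rr[:,None]*np.cos(th),y0+rr[:,None]*np.sin(th)); 
    S=S-cv2.blur(S,(1,31)); k=S.argmin(0); ok=S.min(0)<-12; ro=rr[k]
    X=x0+ro*np.cos(th);Y=y0+ro*np.sin(th);X,Y=X[ok],Y[ok]
    f=least_squares(lambda q:np.hypot(X-q[0],Y-q[1])-q[2],[x0,y0,rad],loss='soft_l1',f_scale=.0007); print(n,ok.sum(),f.x.round(4))
E
```

```text
can ring 240 [0.4742 0.0356 0.0372]
bottle ring 240 [ 0.4757 -0.0603  0.0373]
rear 239 [ 0.5346 -0.0118  0.0293]
```

```bash
python3 -m inch '[[0,0.002,0.03,0],[0,0,0.04,0],[0,0,0.04,0],[0,0,0.04,0],[0,0,0.04,0],[0,0,0.025,0],[0,0,0.007,0],[0,0,0,0],[0,0,0,0],[0,0,0,0]]' 0.065 30
```

```text
time_s: 18.65
eef_pos: [0.5367, -0.0099, 0.0252]
tool_rot: [0.0, 1.0, -0.0, 0.002]
contact_force: [0.2, 0.1, 0.4]
gripper_width: 0.065
gripper_force: 0.0
```

```bash
python3 -m inch '[[0,0,0.006,0],[0,0,0.004,0],[0,0,0,0],[0,0,0,0]]' 0.065 30; python3 -m inch '[[0,0,0,0],[0,0,0,0],[0,0,0,0],[0,0,0,0],[0,0,0,0],[0,0,0,0]]' 0.02 30
```

```text
time_s: 19.05
eef_pos: [0.535, -0.0095, 0.0126]
tool_rot: [0.0, 1.0, 0.0, -0.0]
contact_force: [0.4, 0.0, -0.2]
gripper_width: 0.0649
gripper_force: 0.0
time_s: 19.65
eef_pos: [0.5355, -0.0096, 0.0132]
tool_rot: [0.0, 1.0, 0.0, 0.0]
contact_force: [0.8, 0.5, 3.0]
gripper_width: 0.0403
gripper_force: 30.7
```

Tin gripped (40 mm reading, within pad compliance). I'll lift, move towards the stand and measure the stand and reel on the way.

```bash
python3 -m inch '[[0,0,-0.01,0],[0,0,-0.03,0],[0,0,-0.04,0],[0,0,-0.04,0],[0,0,-0.04,0],[0.0027,0.025,-0.02,0],[0.0054,0.045,0,0],[0.0054,0.045,0,0],[0.0054,0.045,0,0],[0.0054,0.045,0,0],[0.0027,0.025,0,0],[0,0,0,0],[0,0,0,0]]'
python3 - <<'E'
from h import *
p,d,i=shot('wrist'); cv2.imwrite('pics/w3.png',p); w=cloud(d,i); s=r.sense(); print(s['eef_pos'],s['gripper_width'])
objs(w,dict(stand=(.508,.302,.05,.0045,.014),reel=(.4136,.3133,.04,.03,.045),redB=(.497,.411,.05,.1,.15)))
E
```

```text
time_s: 20.95
eef_pos: [0.5081, 0.2204, 0.1927]
tool_rot: [-0.0, 1.0, -0.0, -0.0]
contact_force: [-0.4, -0.8, -0.1]
gripper_width: 0.0404
gripper_force: 30.5
[0.50831146 0.21972579 0.19274104] 0.04052660451944076
stand 3964 [0.5072 0.3029] [0.507  0.3025 0.0078]
reel 2693 [0.4133 0.3136] [0.4136 0.3134 0.0358]
redB 1553 [0.4979 0.4059] [0.4975 0.3991 0.116 ]
```

View pics/w3.png

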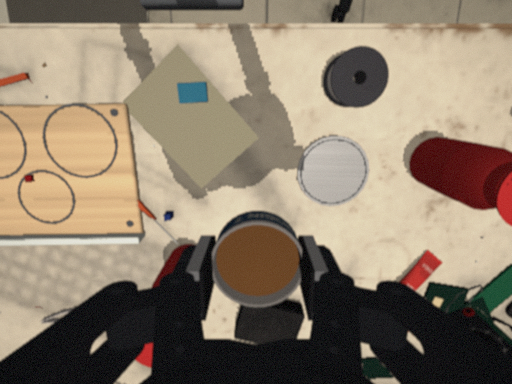

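The tin is level in the grip (257,262). The stand is at (332,170) and the reel at (357,76). I'll move to the stand centre (0.5071,0.3025) and lower.

```bash
python3 -m inch '[[0.0011,0.02,0,0],[0,0.04,0,0],[0,0.0225,0,0],[0,0,0.03,0],[0,0,0.04,0],[0,0,0.04,0],[0,0,0.04,0],[0,0,0.018,0],[0,0,0.005,0],[0,0,0,0],[0,0,0,0]]'; python3 -m inch '[[0,0,0.003,0],[0,0,0,0],[0,0,0,0]]'
```

```text
time_s: 22.1
eef_pos: [0.5086, 0.3028, 0.0219]
tool_rot: [0.001, 1.0, 0.001, 0.001]
contact_force: [0.6, -0.1, -0.3]
gripper_width: 0.0407
gripper_force: 30.6
time_s: 22.4
eef_pos: [0.5075, 0.3031, 0.0175]
tool_rot: [0.0, 1.0, 0.0, 0.0]
contact_force: [-0.7, 0.0, -1.3]
gripper_width: 0.0406
gripper_force: 30.6
```

```bash
python3 -m inch '[[0,0,0.003,0],[0,0,0.001,0],[0,0,0,0],[0,0,0,0]]'; python3 -m inch '[[0,0,0.0015,0],[0,0,0,0],[0,0,0,0]]'
```

```text
time_s: 22.8
eef_pos: [0.5072, 0.3029, 0.0126]
tool_rot: [0.0, 1.0, -0.0, -0.0]
contact_force: [-0.7, -1.0, -0.7]
gripper_width: 0.0409
gripper_force: 30.6
time_s: 23.1
eef_pos: [0.5073, 0.3029, 0.0113]
tool_rot: [0.0, 1.0, -0.0, -0.0]
contact_force: [1.2, -0.6, -0.7]
gripper_width: 0.0407
gripper_force: 30.6
```

```bash
python3 -m inch '[[0,0,0.0012,0],[0,0,0,0],[0,0,0,0]]'
```

```text
time_s: 23.4
eef_pos: [0.5075, 0.303, 0.0112]
tool_rot: [0.0, 1.0, 0.0, 0.0]
contact_force: [-2.9, -1.1, 5.0]
gripper_width: 0.0407
gripper_force: 31.1
```

Contact with the stand; release, rise, move above the reel and check the tin.

```bash
python3 -m inch '[[0,0,0,0],[0,0,0,0],[0,0,0,0],[0,0,-0.01,0],[0,0,-0.03,0],[0,0,-0.04,0],[0,0,-0.05,0],[0.02,0.0025,-0.02,0],[0.04,0.004,0,0],[0.0338,0.004,0,0],[0,0,0,0],[0,0,0,0]]' 0.07 60
python3 - <<'E'
from h import *
p,d,i=shot('wrist'); cv2.imwrite('pics/w4.png',p); w=cloud(d,i); s=r.sense(); print(s['eef_pos'],s['gripper_width'])
L=dict(stand=(.508,.302,.05,.0045,.014),tin=(.507,.303,.035,.02,.04),reel=(.4136,.3133,.04,.03,.045))
objs(w,L)
p,d,i=shot('top'); objs(cloud(d,i),L)
E
```

```text
time_s: 24.6
eef_pos: [0.4133, 0.3137, 0.1611]
tool_rot: [-0.0, 1.0, 0.0, 0.001]
contact_force: [-0.4, 0.4, -0.5]
gripper_width: 0.0699
gripper_force: 0.0
[0.41379341 0.31354747 0.1607796 ] 0.07017371551339076
stand 2234 [0.5074 0.3026] [0.5067 0.303  0.0093]
tin 812 [0.5077 0.3032] [0.5074 0.3033 0.024 ]
reel 2504 [0.4135 0.3135] [0.4131 0.3138 0.0358]
stand 278 [0.5115 0.3037] [0.5065 0.3    0.0091]
tin 81 [0.5076 0.3013] [0.5079 0.3025 0.0257]
reel 38 [0.4094 0.3108] [0.4066 0.311  0.0359]
```

The tin is centred on the stand to within about 1 mm. Now descend on the reel.

```bash
python3 -m inch '[[0,0,0.03,0],[0,0,0.04,0],[0,0,0.04,0],[0,0,0.025,0],[0,0,0.01,0],[0,0,0,0],[0,0,0,0]]' 0.075 60; python3 -m inch '[[0,0,0.005,0],[0,0,0.003,0],[0,0,0,0],[0,0,0,0]]'
```

```text
time_s: 25.4
eef_pos: [0.4146, 0.3138, 0.0166]
tool_rot: [0.0, 1.0, 0.001, 0.001]
contact_force: [-0.7, -0.2, -0.6]
gripper_width: 0.075
gripper_force: 0.0
time_s: 25.8
eef_pos: [0.4136, 0.3136, 0.0074]
tool_rot: [0.0, 1.0, 0.0, 0.0]
contact_force: [1.2, 0.8, 0.3]
gripper_width: 0.0748
gripper_force: 0.0
```

```bash
python3 -m inch '[[0,0,0,0],[0,0,0,0],[0,0,0,0],[0,0,0,0],[0,0,0,0],[0,0,0,0]]' 0.03 60; python3 -m inch '[[0,0,-0.01,0],[0,0,-0.03,0],[0,0,-0.04,0],[0,0,-0.04,0],[0,0,0,0],[0,0,0,0]]'
```

```text
time_s: 26.4
eef_pos: [0.4138, 0.3137, 0.0077]
tool_rot: [0.0, 1.0, 0.0, 0.0]
contact_force: [-1.1, 0.0, 6.0]
gripper_width: 0.0507
gripper_force: 63.4
time_s: 27.0
eef_pos: [0.4136, 0.3135, 0.1277]
tool_rot: [0.0, 1.0, 0.0, 0.0]
contact_force: [0.2, -0.6, -3.5]
gripper_width: 0.051
gripper_force: 63.1
```

```bash
python3 -m inch '[[-0.0075,-0.02,0,0],[-0.0152,-0.0407,0,0],[-0.0152,-0.0407,0,0],[-0.0152,-0.0407,0,0],[-0.0152,-0.0407,0,0],[-0.0152,-0.0407,0,0],[-0.0152,-0.0407,0,0],[-0.0152,-0.0407,0,0],[-0.0075,-0.0204,0,0],[0,0,0,0],[0,0,0,0]]'; python3 - <<'E'
from h import *
p,d,i=shot('wrist'); cv2.imwrite('pics/w5.png',p); w=cloud(d,i); s=r.sense(); print(s['eef_pos'],s['gripper_width'])
x,y,z=s['eef_pos']; objs(w,dict(reel=(x,y,.035,z+.022,z+.04)))
E
```

```text
time_s: 28.1
eef_pos: [0.5335, -0.0119, 0.1246]
tool_rot: [0.001, 1.0, 0.0, -0.002]
contact_force: [-0.7, -0.3, -1.6]
gripper_width: 0.0506
gripper_force: 63.3
[ 0.53363012 -0.01127051  0.12510113] 0.050597262608117276
reel 12153 [ 0.5262 -0.0106] [ 0.5328 -0.0116  0.1567]
```

View pics/w5.png

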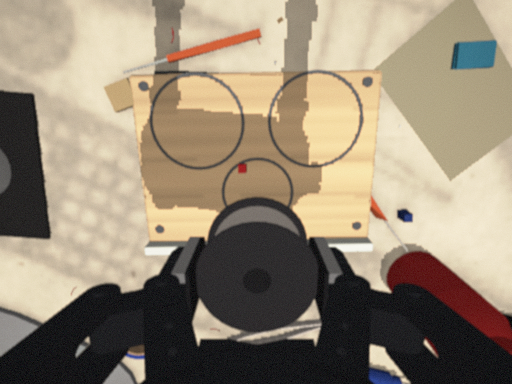

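The reel is level in the grip and the rear ring is empty, but a small red speck at (242,168) lies near the ring's edge. I'll check its height and place before lowering.

```bash
python3 - <<'E'
from h import *
p,d,i=shot('wrist'); w=cloud(d,i); H=w[...,2]
b,g,r_=[p[...,k].astype(int) for k in range(3)]
m=(r_-g>60)&(r_-b>60); m[:150]=0;m[185:]=0;m[:,:230]=0;m[:,256:]=0
P=w[m]; print(m.sum(),P.mean(0).round(4),P[:,2].min().round(4),P[:,2].max().round(4),'around',np.nanmedian(H[160:180,225:235]).round(4))
print('dist from ring centre',np.hypot(P[:,0]-.535,P[:,1]+.0118).min().round(4))
s=[r.sense()['eef_pos'] for _ in range(3)]; print(np.mean(s,0))
z=np.load('w0.npz')
E
```

```text
69 [ 0.5127 -0.0243  0.0139] 0.0123 0.0156 around 0.0101
dist from ring centre 0.0212
[ 0.5338419  -0.01090787  0.12566389]
```

The speck is a roughly 5 mm thing at (0.513,-0.024), and the reel's edge would overlap it. I'll lower the reel 8 mm beyond it, staying clear of the rail, then slide gently to the ring centre just above the board to brush it aside.

```bash
python3 -m inch '[[-0.0082,0.0031,0.02,0],[0,0,0.03,0],[0,0,0.03,0],[0,0,0.015,0],[0,0,0.005,0],[0,0,0,0],[0,0,0,0],[0,0,0,0]]'; python3 -c "
from h import *
print(r.sense()['eef_pos'])"
```

```text
time_s: 29.0
eef_pos: [0.544, -0.0088, 0.029]
tool_rot: [0.0, 1.0, -0.0, 0.002]
contact_force: [0.3, 0.5, -1.2]
gripper_width: 0.0508
gripper_force: 63.3
[ 0.54403954 -0.00881598  0.02903986]
```

```bash
python3 -m inch '[[0,0,0.004,0],[0,0,0.0025,0],[0,0,0,0],[0,0,0,0],[0,0,0,0]]'; python3 -m inch '[[0,0,0,0],[0,0,0,0]]'
```

```text
time_s: 29.5
eef_pos: [0.5429, -0.0088, 0.0206]
tool_rot: [0.0, 1.0, -0.0, -0.0]
contact_force: [-0.1, -0.0, -2.2]
gripper_width: 0.0504
gripper_force: 63.3
time_s: 29.7
eef_pos: [0.543, -0.0088, 0.0206]
tool_rot: [0.0, 1.0, 0.0, 0.0]
contact_force: [0.2, 0.3, -1.6]
gripper_width: 0.0506
gripper_force: 63.3
```

```bash
python3 -m inch '[[0,0,0.0015,0],[0,0,0,0],[0.002,-0.00075,0,0],[0.002,-0.00075,0,0],[0,0,0,0]]'; python3 -m inch '[[0.002,-0.00075,0,0],[0.002,-0.00075,0,0],[0,0,0,0],[0,0,0,0],[0,0,0,0]]'; python3 - <<'E'
from h import *
p,d,i=shot('wrist'); w=cloud(d,i); cv2.imwrite('pics/w6.png',p[60:330,90:420])
b,g,r_=[p[...,k].astype(int) for k in range(3)]
m=(r_-g>60)&(r_-b>60)&(abs(w[...,0]-.51)<.03)&(abs(w[...,1]+.025)<.03)
P=w[m]; print(m.sum(),P.mean(0).round(4) if len(P) else '', r.sense()['eef_pos'])
E
```

```text
time_s: 30.2
eef_pos: [0.5386, -0.0104, 0.019]
tool_rot: [0.0, 1.0, -0.0, -0.0]
contact_force: [0.7, -0.5, -2.2]
gripper_width: 0.0511
gripper_force: 63.3
time_s: 30.7
eef_pos: [0.5349, -0.0118, 0.0191]
tool_rot: [0.0, 1.0, 0.0, 0.0]
contact_force: [-0.3, 0.5, -2.8]
gripper_width: 0.0505
gripper_force: 63.3
188 [ 0.5126 -0.0244  0.0139] [ 0.53496312 -0.01177442  0.01910122]
```

View pics/w6.png

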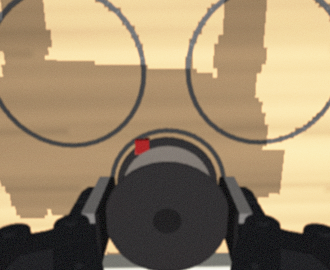

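The speck stayed put at (0.5126,-0.0244) with no force while the reel's edge passed over it, so it's only decoration. The reel is centred in the ring (crop 167,220), so I'll lower it.

```bash
python3 -m inch '[[0,0,0.0012,0],[0,0,0,0],[0,0,0,0]]'; python3 -m inch '[[0,0,0.001,0],[0,0,0,0],[0,0,0,0]]'
```

```text
time_s: 31.05
eef_pos: [0.5349, -0.0118, 0.0178]
tool_rot: [0.0, 1.0, -0.0, -0.0]
contact_force: [0.2, 0.2, -2.7]
gripper_width: 0.0507
gripper_force: 63.3
time_s: 31.35
eef_pos: [0.5351, -0.0118, 0.0178]
tool_rot: [0.0, 1.0, -0.0, 0.0]
contact_force: [-4.3, 0.5, 6.1]
gripper_width: 0.0506
gripper_force: 64.1
```

```bash
python3 -m inch '[[0,0,0,0],[0,0,0,0],[0,0,0,0],[0,0,-0.01,0],[0,0,-0.03,0],[0,0,-0.04,0],[0,0,-0.04,0],[0,0,-0.04,0],[0,0,-0.04,0],[0.0018,-0.0198,0,0],[0.0036,-0.0397,0,0],[0.0036,-0.0397,0,0],[0.0036,-0.0397,0,0],[0.0036,-0.0397,0,0],[0.0036,-0.0397,0,0],[0.0018,-0.0199,0,0],[0,0,0,0],[0,0,0,0]]' 0.078 40
python3 - <<'E'
from h import *
p,d,i=shot('wrist'); w=cloud(d,i); cv2.imwrite('pics/w7.png',p)
L=dict(reel=(.535,-.0118,.04,.04,.055),bottle=(.5135,-.25,.045,.128,.145),can=(.508,-.357,.05,.182,.198))
objs(w,L); p,d,i=shot('top'); objs(cloud(d,i),L); print(r.sense()['eef_pos'])
E
```

```text
time_s: 33.15
eef_pos: [0.5132, -0.25, 0.2173]
tool_rot: [0.001, 1.0, 0.0, 0.0]
contact_force: [-0.3, 0.2, -0.4]
gripper_width: 0.0781
gripper_force: 0.0
reel 1826 [ 0.535  -0.0122] [ 0.5348 -0.0122  0.0449]
bottle 3412 [ 0.5132 -0.2502] [ 0.5129 -0.2502  0.1339]
can 4153 [ 0.5079 -0.3557] [ 0.5078 -0.3557  0.1892]
reel 202 [ 0.5353 -0.0135] [ 0.5344 -0.0129  0.046 ]
bottle 75 [ 0.509  -0.2599] [ 0.5078 -0.2627  0.1344]
can 182 [ 0.5086 -0.3556] [ 0.5064 -0.3573  0.1896]
[ 0.51345364 -0.2490279   0.21732827]
```

The reel sits at the ring centre. Now I'll regrasp the bottle in the same grip.

```bash
python3 -m inch '[[0,0,0.03,0],[0,0,0.04,0],[0,0,0.04,0],[0,0,0.02,0],[0,0,0.0085,0],[0,0,0.001,0],[0,0,0,0],[0,0,0,0],[0,0,0,0]]' 0.078 40; python3 -m inch '[[0,0,0,0],[0,0,0,0]]'
```

```text
time_s: 34.15
eef_pos: [0.514, -0.2503, 0.0792]
tool_rot: [0.0, 1.0, -0.001, 0.001]
contact_force: [0.1, 0.6, -0.0]
gripper_width: 0.0783
gripper_force: 0.0
time_s: 34.35
eef_pos: [0.5134, -0.2501, 0.0779]
tool_rot: [0.0, 1.0, -0.0, 0.0]
contact_force: [0.2, -0.4, -0.1]
gripper_width: 0.078
gripper_force: 0.0
```

```bash
python3 -m inch '[[0,0,0.0024,0],[0,0,0,0],[0,0,0,0]]';  python3 -m inch '[[0,0,0,0],[0,0,0,0],[0,0,0,0],[0,0,0,0],[0,0,0,0],[0,0,0,0]]' 0.03 40;  python3 -m inch '[[0,0,-0.005,0],[0,0,-0.015,0],[0,0,-0.03,0],[0,0,-0.04,0],[0,0,0,0],[0,0,0,0]]'; python3 -m inch '[[0,0,0,0],[0,0,0,0]]'
```

```text
time_s: 34.65
eef_pos: [0.513, -0.2499, 0.0747]
tool_rot: [0.0, 1.0, 0.0, -0.0]
contact_force: [-0.2, -0.1, -0.4]
gripper_width: 0.078
gripper_force: 0.0
time_s: 35.25
eef_pos: [0.5134, -0.2502, 0.0755]
tool_rot: [0.0, 1.0, -0.0, 0.0]
contact_force: [-0.2, -0.0, 4.8]
gripper_width: 0.0516
gripper_force: 41.5
time_s: 35.85
eef_pos: [0.5138, -0.2502, 0.167]
tool_rot: [0.0, 1.0, -0.001, 0.001]
contact_force: [-0.2, -0.3, -2.4]
gripper_width: 0.0524
gripper_force: 41.1
time_s: 36.05
eef_pos: [0.5125, -0.2496, 0.1632]
tool_rot: [0.0, 1.0, 0.001, -0.001]
contact_force: [0.7, 0.5, -1.8]
gripper_width: 0.0519
gripper_force: 41.1
```

```bash
python3 -m inch '[[0.0038,0.0188,0,0],[0.0077,0.0374,0,0],[0.0077,0.0374,0,0],[0.0077,0.0374,0,0],[0.0077,0.0374,0,0],[0.0037,0.0184,0,0],[0,0,0,0],[0,0,0.03,0],[0,0,0.03,0],[0,0,0.01,0],[0,0,0,0],[0,0,0,0],[0,0,0,0]]'; python3 - <<'E'
from h import *
print(r.sense()['eef_pos']); p,d,i=shot('wrist'); w=cloud(d,i); s=r.sense()['eef_pos']; print(s)
objs(w,dict(head=(s[0],s[1],.04,s[2]+.054,s[2]+.063)))
E
```

```text
time_s: 37.35
eef_pos: [0.4759, -0.0636, 0.0968]
tool_rot: [0.0, 1.0, -0.0, 0.001]
contact_force: [0.3, -0.2, -1.4]
gripper_width: 0.052
gripper_force: 41.2
[ 0.47593205 -0.06363344  0.09683073]
[ 0.47591087 -0.06353404  0.09678289]
head 10698 [ 0.4758 -0.0635] [ 0.4655 -0.0635  0.1545]
```

```bash
python3 -m inch '[[0,0,0.006,0],[0,0,0.004,0],[0,0,0.002,0],[0,0,0,0],[0,0,0,0],[0,0,0,0]]'; python3 -c "
from h import *
for _ in range(3):
    p,d,i=shot('wrist'); print(r.sense()['eef_pos'])
w=cloud(d,i); objs(w,dict(head=(.475,-.063,.028,.1365,.15)))"
```

```text
time_s: 38.0
eef_pos: [0.4751, -0.0632, 0.0832]
tool_rot: [0.0, 1.0, -0.0, 0.0]
contact_force: [0.3, 0.2, -1.0]
gripper_width: 0.0519
gripper_force: 41.2
[ 0.47510866 -0.06315929  0.08317514]
[ 0.47507362 -0.06317802  0.08314551]
[ 0.47509697 -0.06317987  0.08315119]
head 9388 [ 0.4636 -0.0629] [ 0.4645 -0.063   0.1413]
```

TCP matches the original grasp pose; lower to contact.

```bash
python3 -m inch '[[0,0,0.0012,0],[0,0,0,0],[0,0,0,0]]'; python3 -m inch '[[0,0,0.0008,0],[0,0,0,0],[0,0,0,0]]'
```

```text
time_s: 38.45
eef_pos: [0.4749, -0.0631, 0.0817]
tool_rot: [0.0, 1.0, 0.0, -0.0]
contact_force: [-0.6, 0.2, -1.5]
gripper_width: 0.0522
gripper_force: 41.2
time_s: 38.75
eef_pos: [0.4751, -0.0632, 0.0816]
tool_rot: [0.0, 1.0, -0.0, 0.0]
contact_force: [-1.8, 0.4, 4.0]
gripper_width: 0.052
gripper_force: 41.6
```

```bash
python3 -m inch '[[0,0,0,0],[0,0,0,0],[0,0,0,0],[0,0,-0.02,0],[0,0,-0.04,0],[0,0,-0.04,0],[0,0,-0.04,0],[0,0,-0.04,0],[0,0,-0.04,0],[-0.0023,-0.0209,0,0],[-0.0047,-0.042,0,0],[-0.0047,-0.042,0,0],[-0.0047,-0.042,0,0],[-0.0047,-0.042,0,0],[-0.0047,-0.042,0,0],[-0.0047,-0.042,0,0],[-0.0025,-0.0209,0,0],[0,0,0,0],[0,0,0,0],[0,0,0,0]]' 0.0854 60
python3 - <<'E'
from h import *
p,d,i=shot('wrist'); w=cloud(d,i); print(r.sense()['eef_pos'])
L=dict(bottle=(.4744,-.0633,.045,.134,.15),nozzle=(.508,-.356,.03,.197,.22),can=(.508,-.357,.05,.182,.195))
objs(w,L); p,d,i=shot('top'); objs(cloud(d,i),L)
E
```

```text
time_s: 40.75
eef_pos: [0.508, -0.356, 0.3014]
tool_rot: [-0.0, 1.0, 0.0, 0.0]
contact_force: [0.2, -0.3, -0.6]
gripper_width: 0.0855
gripper_force: 0.0
[ 0.50808175 -0.35578487  0.30159419]
bottle none
nozzle 220 [ 0.5084 -0.3563] [ 0.5083 -0.3567  0.203 ]
can 2123 [ 0.508  -0.3569] [ 0.5081 -0.3564  0.1879]
bottle 244 [ 0.4756 -0.0646] [ 0.476  -0.0649  0.1401]
nozzle 1 [ 0.5112 -0.341 ] [ 0.5112 -0.341   0.197 ]
can 61 [ 0.5141 -0.3443] [ 0.514  -0.3442  0.1884]
```

The bottle is back within about 0.5 mm of its original top-view position. Now regrasp the can.

```bash
python3 -m inch '[[0,-0.0008,0.03,0],[0,0,0.04,0],[0,0,0.04,0],[0,0,0.03,0],[0,0,0.015,0],[0,0,0.004,0],[0,0,0,0],[0,0,0,0],[0,0,0,0],[0,0,0,0]]' 0.0854 60
```

```text
time_s: 41.85
eef_pos: [0.5083, -0.3582, 0.1436]
tool_rot: [0.0, 1.0, -0.001, 0.001]
contact_force: [-0.8, -0.7, -0.7]
gripper_width: 0.0855
gripper_force: 0.0
```

```bash
python3 -m inch '[[0,0.0008,0.003,0],[0,0,0,0],[0,0,0,0],[0,0,0,0]]'; python3 -m inch '[[0,0,0,0],[0,0,0,0],[0,0,0,0],[0,0,0,0],[0,0,0,0],[0,0,0,0],[0,0,0,0]]' 0.04 60
```

```text
time_s: 42.25
eef_pos: [0.5078, -0.3569, 0.1389]
tool_rot: [0.0, 1.0, 0.0, -0.0]
contact_force: [0.6, -0.3, 0.0]
gripper_width: 0.0851
gripper_force: 0.0
time_s: 42.95
eef_pos: [0.508, -0.3571, 0.1395]
tool_rot: [0.0, 1.0, -0.0, 0.0]
contact_force: [0.2, 1.2, 4.5]
gripper_width: 0.0625
gripper_force: 66.2
```

```bash
python3 -m inch '[[0,0,-0.01,0],[0,0,-0.03,0],[0,0,-0.04,0],[0,0,-0.04,0],[0,0,-0.04,0],[0,0,-0.03,0],[0,0,0,0],[0,0,0,0]]';  python3 -m inch '[[0.0018,0.0218,0,0],[0.0036,0.0436,0,0],[0.0036,0.0436,0,0],[0.0036,0.0436,0,0],[0.0036,0.0436,0,0],[0.0036,0.0436,0,0],[0.0036,0.0436,0,0],[0.0036,0.0436,0,0],[0.0036,0.0436,0,0],[0.0022,0.0222,0,0],[0,0,0,0],[0,0,0,0],[0,0,0,0]]'
```

```text
time_s: 43.75
eef_pos: [0.508, -0.3571, 0.3285]
tool_rot: [0.0, 1.0, 0.0, -0.0]
contact_force: [0.9, -0.5, -3.4]
gripper_width: 0.0627
gripper_force: 66.4
time_s: 45.05
eef_pos: [0.4751, 0.035, 0.3274]
tool_rot: [0.001, 1.0, -0.0, -0.001]
contact_force: [-0.0, 0.2, -2.3]
gripper_width: 0.0624
gripper_force: 66.9
```

```bash
python3 -m inch '[[0,0,0.03,0],[0,0,0.04,0],[0,0,0.04,0],[0,0,0.035,0],[0,0,0.02,0],[0,0,0.008,0],[0,0,0,0],[0,0,0,0],[0,0,0,0],[0,0,0,0]]'; python3 -m inch '[[0,0,0,0],[0,0,0,0]]'
```

```text
time_s: 46.05
eef_pos: [0.4759, 0.0358, 0.1575]
tool_rot: [0.0, 1.0, -0.0, 0.001]
contact_force: [-1.4, 0.9, -1.6]
gripper_width: 0.0626
gripper_force: 67.0
time_s: 46.25
eef_pos: [0.4754, 0.0359, 0.1564]
tool_rot: [0.0, 1.0, -0.0, 0.0]
contact_force: [-0.3, 0.7, -1.8]
gripper_width: 0.0628
gripper_force: 67.0
```

```bash
python3 -m inch '[[0,0,0.005,0],[0,0,0.003,0],[0,0,0,0],[0,0,0,0],[0,0,0,0]]'; python3 -m inch '[[0,0,0.0015,0],[0,0,0,0],[0,0,0,0]]'
```

```text
time_s: 46.75
eef_pos: [0.4753, 0.0359, 0.148]
tool_rot: [0.0, 1.0, -0.0, 0.0]
contact_force: [0.5, 0.3, -2.7]
gripper_width: 0.0627
gripper_force: 67.0
time_s: 47.05
eef_pos: [0.4752, 0.0358, 0.1465]
tool_rot: [0.0, 1.0, 0.0, -0.0]
contact_force: [-0.1, 0.1, -2.5]
gripper_width: 0.0622
gripper_force: 67.0
```

```bash
python3 -m inch '[[0,0,0.0012,0],[0,0,0,0],[0,0,0,0]]'; python3 -m inch '[[0,0,0.0008,0],[0,0,0,0],[0,0,0,0]]'
```

```text
time_s: 47.35
eef_pos: [0.4753, 0.0359, 0.1455]
tool_rot: [0.0, 1.0, 0.0, 0.0]
contact_force: [0.3, -0.3, -1.5]
gripper_width: 0.0626
gripper_force: 67.1
time_s: 47.65
eef_pos: [0.4755, 0.0359, 0.1454]
tool_rot: [0.0, 1.0, 0.0, 0.001]
contact_force: [-1.0, 0.8, 5.5]
gripper_width: 0.0621
gripper_force: 67.7
```

Contact; release, rise, and step aside for a final check.

```bash
python3 -m inch '[[0,0,0,0],[0,0,0,0],[0,0,0,0],[0,0,0,0],[0,0,-0.02,0],[0,0,-0.04,0],[0,0,-0.04,0],[0,0,-0.04,0],[0,0,-0.04,0],[0,0,-0.04,0],[0,0.03,0,0],[0,0.04,0,0],[0,0.04,0,0],[0,0.04,0,0],[0,0.03,0,0],[0,0,0,0],[0,0,0,0]]' 0.0854 60
python3 - <<'E'
from h import *
p,d,i=shot('wrist'); w=cloud(d,i); cv2.imwrite('pics/wF.png',p); print(r.sense()['eef_pos'])
L=dict(bottle=(.4744,-.0633,.045,.134,.15),can=(.4747,.0357,.05,.17,.22),nozzle=(.4747,.0357,.03,.206,.22),reel=(.535,-.012,.04,.04,.055),tin=(.507,.303,.035,.02,.04),charger=(.692,.232,.06,.015,.04),tape=(.69,-.137,.04,.006,.03))
objs(w,L); p,d,i=shot('top'); cv2.imwrite('pics/tF.png',cv2.resize(p[145:260,110:400],None,fx=2.75,fy=2.75)); print('top'); objs(cloud(d,i),L); print('top start'); objs(np.load('top0.npz')['w'],L); print('wrist start');objs(np.load('w0.npz')['w'],L)
E
```

```text
time_s: 49.35
eef_pos: [0.4752, 0.2161, 0.364]
tool_rot: [-0.0, 1.0, -0.0, -0.0]
contact_force: [-0.6, 0.6, 0.1]
gripper_width: 0.0852
gripper_force: 0.0
[0.4753823  0.21544365 0.36431952]
bottle 1454 [ 0.4753 -0.0633] [ 0.4755 -0.0626  0.1398]
can 2885 [0.4765 0.0367] [0.4756 0.0401 0.1929]
nozzle 171 [0.4772 0.0375] [0.4764 0.0372 0.2103]
reel 279 [ 0.5401 -0.0084] [ 0.5452 -0.0071  0.0463]
tin 326 [0.5076 0.3032] [0.5074 0.3029 0.0242]
charger 1289 [0.692  0.2349] [0.6911 0.2346 0.022 ]
tape 475 [ 0.6921 -0.1392] [ 0.6914 -0.1375  0.0103]
top
bottle 243 [ 0.4757 -0.0645] [ 0.4759 -0.0649  0.1408]
can 424 [0.4766 0.0349] [0.4759 0.0357 0.1942]
nozzle 16 [0.4764 0.0349] [0.4766 0.0348 0.212 ]
reel 202 [ 0.5357 -0.0133] [ 0.5343 -0.013   0.0457]
tin 77 [0.5065 0.3021] [0.5077 0.3021 0.0255]
charger 316 [0.6929 0.2322] [0.6918 0.2249 0.0247]
tape 128 [ 0.6944 -0.1367] [ 0.6898 -0.1393  0.013 ]
top start
bottle 246 [ 0.4751 -0.0649] [ 0.4746 -0.0649  0.1404]
can 426 [0.4749 0.0344] [0.4743 0.0337 0.1935]
nozzle 16 [0.4756 0.0335] [0.4755 0.0348 0.2125]
reel none
tin none
charger 394 [0.6922 0.2334] [0.6913 0.2331 0.0248]
tape 118 [ 0.6951 -0.1371] [ 0.6903 -0.1366  0.0116]
wrist start
bottle 1324 [ 0.4744 -0.0633] [ 0.4743 -0.0632  0.14  ]
can 2555 [0.4745 0.0361] [0.4736 0.0363 0.1938]
nozzle 130 [0.4746 0.0352] [0.4748 0.0358 0.2109]
reel none
tin none
charger 187 [0.686  0.2097] [0.6856 0.2042 0.0218]
tape 122 [ 0.686  -0.1195] [ 0.6854 -0.1135  0.0107]
```

View pics/wF.png

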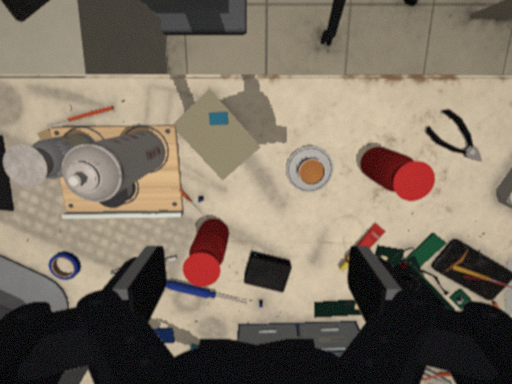

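The final view shows the can (110,165) and bottle (30,160) upright in their rings, within about 1–2 mm of where they started. The tin (311,170) is centred on the stand, and the tape and charger haven't moved. Handing in.

```bash
python3 -c "
from h import *
print(r.finish_job())"
```

```text
the job is handed in; nothing more can be done
None
```

The job is done and handed in, at about 49 s of the 112 s allowed: the tin is on the middle of the round stand, the reel is in the rear ring, the spray can and solvent bottle are back upright within about 1–2 mm of where they started, and the tape and charger show no sign of having moved.

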